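Slide the border tile under the hand-rest bridge

ROBOT

A 6-joint arm with a two-finger parallel gripper is mounted at the origin on a cart in front of the work surface, level with it; the furniture and walls round the work are solid. World frame = base frame: x ahead of the robot, y to its left, z up, the work surface at z = 0. Lengths are in mm, angles in rad, forces in N, time in s.
With the tool pointing down it reaches from about 400 to 925 mm from the base axis. Payload 12.5 kg.
Tool frame: the origin (TCP) lies on the front face of the gripper's body, between the roots of the fingers; the fingertips stand 78 mm ahead of it and the grasp point (between the pads) lies 59 mm ahead of it (env.nose_length is the distance from the TCP to the fingertips, in mm); z points along the fingers, y is the line along which they close (so a half turn about z gives the same grasp; the last joint's range is limited). The gripper opens to 95 mm and grips with 3 to 60 N. Pads are 20 mm wide; open, the fingers measure 119 mm over their backs; the gripper's body (75 mm by 180 mm) begins 59 mm behind the grasp point.
Start: joints at [1.224, 0.491, 1.559, -0, 1.092, -0.106], TCP at [149.029, 606.983, 292.261] pointing down, gripper open.
Joint ranges: [-3.1, 3.1], [-0.84, 2.19], [0.05, 2.79], [-1.13, 4.28], [0.06, 2.93], [-2.69, 2.69]. Speed limits (rad/s): [2.22, 2.22, 2.79, 3.14, 3.14, 3.14].

INTERFACE

Orientations are given as [roll, pitch, yaw] about the fixed x, y, z axes, in that order (R = Rz(yaw) Ry(pitch) Rx(roll)).
In Python, from cell import env gives the robot as it stands.
- The arm moves only by the tool jog_arm, never from a script. Its argument "motion" is a list of rows, each a list of 7 numbers: the turn, a rotation vector about the tool's x, y, z in degrees, then the shift along the tool's x, y, z in mm, then the finger opening in mm, from 0 to 95.1. In form: [[wx, wy, wz, x, y, z, hand], ...]. A call has 1 to 10 rows; each row shifts and turns the commanded pose from where the row before left it, along the tool's axes as they then stand; what a row does not reach is not made up. A row lasts 1/8 s, in which the tool goes at most 62.5 mm and 10.7 degrees, less where a joint would pass 70% of its speed; a pose out of reach is approached as far as the arm can. A call is refused whole if a number of a shift passes 62.5 or a number of a turn 10.7, either way. A call with a gripper value outside its range is refused whole. The fingers move at their own pace and stop on an object; the grip force is fixed at half the most. Time passes only in rows, so rows that do not move let the fingers close. It gives the time, the measured TCP pose, the force, the opening and the grip force at its end, in the units of the state.
- env.state(): the state, without advancing time (a new reading comes with each control period).
- env.read_camera(name): name is "scene" or "top" or "wrist"; returns a dict with "color" (480x640x3 uint8, red, green, blue), "z_map" (480x640 float32, mm along the optical axis (not along the pixel's ray), 0 where there is no reading), "camera_matrix" (3x3 intrinsics, pixels), "world_to_cam" (4x4, takes a point from world to camera coordinates). Camera axes: x right, y up, looking along -z (the intrinsics and any distortion apply to the point x, -y, -z); pixel columns grow to the right and rows downward; lengths in mm; the calibration is good to about 2 mm. A picture is of the moment at which its call begins.
- env.job_done(): hands the job in; it is judged then, once.
Trained networks look in the newest picture that a camera, given by its name, has taken for a name from the list of things; names that differ only in an ending like _2 or _b are one class to them, and where a whole thing is asked for, a point or a joint stands for the part that bears it (a point fixed in the world has none). Each returns a list of dicts, best first, with "score" (0 to 1); they miss things now and then, are a little off and sometimes report something else, mostly with a low value. They report only what shows in the picture. A call takes as long as a camera call. They do not tell look-alikes from the thing itself.
- env.recognise(camera, thing): "location" ([column, row] in pixels, amid what is visible of it).
The state is a dict: "t": time; "joints": joint angles; "qvel": joint speeds; "tau": joint torques, N m; "eef_pos": TCP position; "tcp_rot": TCP orientation; "ft_force": force on the tool from outside, world axes, zero at the start; "moment": the same for the moment, N m; "opening": opening from 0.0 (shut) to 1.0 (fully open); "grip_force": force on a finger pad.
Only numpy, scipy, OpenCV 4.12 (cv2) and the standard library are available. Lean on these libraries where they do the work, as an engineer would, in place of code of your own. Each camera call takes 0.05 s, during which the arm holds its last target. There are 200 camera calls.

TASK

Make the border tile ready for painting: without gripping, lifting or tipping it, gently push the thin terracotta tile along the table with the fingertips, end first, under the low hand-rest bridge until the bridge stands squarely over the middle of the tile, with equal lengths sticking out on both sides. Leave the bridge where it stands, and leave the thick plaster block, the cup and the jar alone.

Things in the scene. Friction and masses are not known exactly. Their poses are not given: they have to be found in the camera images.
- tile: loose border tile, origin at the centre of its underside: flat terracotta bar, 56 mm (its x) by 140 mm (its y, the long way) by 14 mm high, about 0.22 kg, two thin white lines along its face. It lies left (+y) or right (-y) of the bridge, up to 25 degrees askew and 35 mm beside the passage's line. Either end may lead.
- bridge: loose hand-rest bridge, 0.9 kg: wooden deck 136 mm (its x) by 60 mm (its y), top 30 mm above the table, on two steel rails 24 mm wide (x), 80 mm long (y). Origin on the table under its centre, z up. The passage runs through along its y (roughly the robot's left-right): 84 mm wide, 18 mm high. Goal: tile at x = y = 0 here, tile's y along the passage.
- thick_block_center (a point): centre of a loose white plaster block with the tile's outline (56 x 140 mm) but 34 mm high, 17 mm above the table; too thick for the bridge; it lies on the other side of the bridge from the tile. Not to be moved.
- cup_center (a point): centre of a small grey speckled handleless cup, 62 mm across, 60 mm high, standing beyond the bridge (farther from the robot). Not to be moved.
- jar_center (a point): centre of a small white screw-cap jar, 48 mm across, 68 mm high, standing on the robot's side of the bridge. Not to be moved.
Not all that is in view belongs to the job. Of the things shaped like the tile, the terracotta one is meant.

How it is judged (in metres and radians):
At the end, for the whole second after the job is handed in: The tile lies flat under the bridge, its centre within 10 mm of the bridge's centre along the passage and 15 mm across it, its long side within 0.1 rad of the passage; bridge, block, cup and jar are within 20 mm of where they stood, and tile and bridge are at rest (y of tile in the frame of bridge between -0.01 and 0.01 m and x of tile in the frame of bridge between -0.015 and 0.015 m and angle between the y axis of tile and the y axis of bridge, either way round below 0.1 rad and height (world z) of tile below 0.003 m and angle between each of tile, bridge's own z axis and vertical below 0.05 rad and distance of each of bridge, thick_block_center, cup_center, jar_center from where it was at the start of the episode below 0.02 m and linear speed of each of bridge, tile below 0.01 m/s); the robot touches nothing.
It fails at once if the tile is lifted or tipped (height (world z) of tile above 0.008 m or angle between tile's own z axis and vertical above 0.12 rad).
It fails at once if the tile is gripped or pushed hard (over 30 N from the fingers) (contact force between the fingers and tile above 30 N).
It fails at once if the bridge is lifted or tipped (height (world z) of bridge above 0.008 m or angle between bridge's own z axis and vertical above 0.1 rad).
It fails at once if the bridge is shoved away (distance of bridge from where it was at the start of the episode above 0.02 m).
It fails at once if the thick block, the cup or the jar is disturbed (distance of any of thick_block_center, cup_center, jar_center from where it was at the start of the episode above 0.02 m).
It also fails if it takes over 54 s, if anything falls off the work surface, if the arm or the gripper's body presses on something with over 40 N, if the wrist force passes 120 N, or if a joint passes its speed limit or range.

## Working session

There is one attempt and no reset: what is moved stays moved. The work goes in short steps, Python scripts to look and compute and a tool call to move; the robot and the scene stay as the last step left them, time stands still between calls to the robot, and variables do not carry over. Pictures are saved under pics/ and viewed, at most 10 in all, crops included, and the job is handed in when it is done.

Besides the shell and the picture viewer there is one more tool, called as a command line: name --pt "numbers of a row" for each row, then --argument value for the rest. jog_arm: Moves the arm, as the interface text tells. Its arguments: {"type":"object","properties":{"motion":{"type":"array"}},"required":["motion"]}

```bash
mkdir -p pics; cat > h.py <<'E'
import numpy as np, cv2
from cell import env
def cam(n):
    c=env.read_camera(n); return c
def world(c):
    z=c["z_map"]; K=c["camera_matrix"]; h,w=z.shape
    u,v=np.meshgrid(np.arange(w),np.arange(h))
    p=np.stack([(u-K[0,2])/K[0,0]*z,-(v-K[1,2])/K[1,1]*z,-z,np.ones_like(z)],-1)
    return (p@np.linalg.inv(c["world_to_cam"]).T)[...,:3]
def save(c,n): cv2.imwrite("pics/"+n,c["color"][...,::-1])
E
python3 - <<'E'
from h import *
c=cam("top"); save(c,"top1.png"); W=world(c)
for t in ["tile","bridge","thick_block_center","cup_center","jar_center"]:
    for r in env.recognise("top",t)[:3]:
        x,y=map(int,r["location"]); print(t,r["score"],x,y,W[y,x].round(1))
print(env.state()); print(c["camera_matrix"])
np.savez("top1.npz",W=W,color=c["color"])
E
```

```text
tile 0.85 396 326 [ 377.9 -128.4   13.8]
tile 0.8 389 236 [ 544.5 -144.5   11.3]
tile 0.65 300 248 [541.8  24.6  29. ]
bridge 0.9 298 250 [538.   28.7  31.8]
thick_block_center 0.9 206 236 [587.1 192.8  34.7]
cup_center 0.8 286 168 [708.1  30.8   5.3]
cup_center 0.26 314 328 [393.4  19.   68.7]
jar_center 0.96 312 326 [397.3  21.9  68.1]
{'t': 0.3, 'joints': array([ 1.22437399e+00,  4.91112427e-01,  1.55903315e+00,  1.58229804e-07,
        1.09167959e+00, -1.05593040e-01]), 'qvel': array([ 0.00022762, -0.00285882, -0.00253681, -0.00077255,  0.00173933,
        0.00050332]), 'tau': array([-3.82091757e-04, -6.11935973e+01, -2.58071405e+01,  6.92494400e-02,
        4.60935070e-02, -2.27882276e-05]), 'eef_pos': array([149.03389445, 606.94896538, 292.08300515]), 'tcp_rot': array([-3.14136145e+00, -2.46456516e-05,  2.90076328e+00]), 'ft_force': array([-0.27315103,  0.32253091, -0.73106773]), 'moment': array([ 0.04470971, -0.02193685,  0.00675164]), 'grip_force': 0.0, 'opening': 1.00128851167147}
[[496.78428466   0.         316.24095018]
 [  0.         496.78428466 236.68929778]
 [  0.           0.           1.        ]]
```

View pics/top1.png

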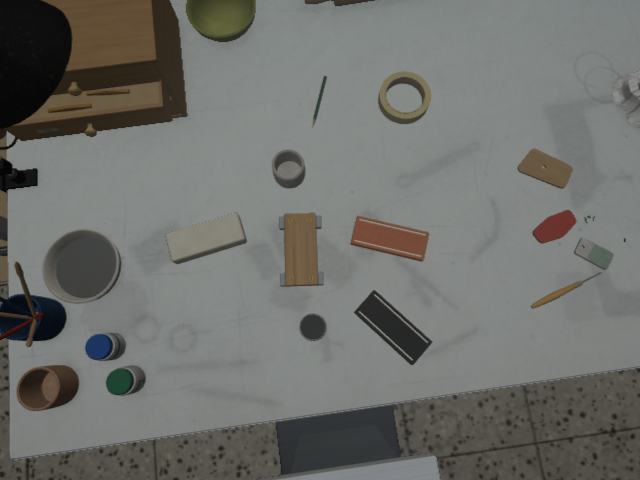

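The top view shows three tile-shaped things: terracotta with two white lines at (390,238), black at (393,327), and the white plaster block at (206,238). I choose the terracotta one. The bridge is at (301,250), the cup at (288,168) and the jar at (313,327).

```bash
cat >> h.py <<'E'
def rect(mask,W):
    n,l,s,_=cv2.connectedComponentsWithStats(mask.astype(np.uint8)); i=1+np.argmax(s[1:,4]); m=l==i
    P=W[m]; r=cv2.minAreaRect(P[:,:2].astype(np.float32)); b=cv2.boxPoints(r)
    e=[b[1]-b[0],b[2]-b[1]]; L=max(e,key=np.linalg.norm)
    a=np.degrees(np.arctan2(L[1],L[0]))%180
    return np.array(r[0]),sorted(r[1]),a,np.median(P[:,2]),m.sum()
def measure(c,zoff=0):
    W=world(c); h=cv2.cvtColor(c["color"],cv2.COLOR_RGB2HSV); z=W[...,2]
    H,S,V=[h[...,k].astype(int) for k in range(3)]
    roi=(W[...,0]>430)&(W[...,0]<680)
    t=(((H<12)|(H>172))&(S>90)&(z>5)&(z<22)&roi&(abs(W[...,1])<260))
    t=cv2.morphologyEx(t.astype(np.uint8),cv2.MORPH_CLOSE,np.ones((5,5)))>0
    d=roi&(z>20)&(z<40)&(abs(W[...,1]-25)<75)&(S>50)
    return rect(t,W),rect(d,W),t,d
E
python3 - <<'E'
from h import *
c=cam("top"); T,B,t,d=measure(c); print(T);print(B)
W=world(c);z=W[...,2]
print(rect((z>20)&(z<45)&(W[...,1]>120)&(W[...,1]<260)&(W[...,0]>450)&(W[...,0]<680),W))
# rails grey beside the deck
m=(z>8)&(z<45)&(W[...,0]>430)&(W[...,0]<680)&(abs(W[...,1]-25)<75); print(rect(m,W))
im=c["color"].copy(); im[t]=im[t]//2+[0,127,0]; im[d]=im[d]//2+np.array([0,0,127])
cr=im[150:360,160:450][...,::-1].astype(np.uint8); cv2.imwrite("pics/crop1.png",cv2.resize(cr,None,fx=2.7,fy=2.7))
for k,(u,v) in dict(cup=(289,158),jar=(313,325)).items(): print(k,W[v,u])
m=(z>55)&(z<75)&(W[...,0]<800)&(W[...,0]>300)&(abs(W[...,1])<80); 
n,l,s,ce=cv2.connectedComponentsWithStats(m.astype(np.uint8))
for i in range(1,n):
    if s[i,4]>20: print(W[l==i].min(0),W[l==i].max(0))
E
```

```text
(array([ 453.22094727, -102.40904236]), [140.34869384765625, 256.1906433105469], np.float32(154.43881), np.float64(13.699417961803363), np.int64(2148))
(array([541.10003662,  24.15402985]), [58.99878692626953, 135.96023559570312], np.float32(173.87328), np.float64(29.619034749204275), np.int64(2313))
(array([587.93151855, 194.92327881]), [57.48392868041992, 138.4086151123047], np.float32(99.66881), np.float64(33.15567694338256), np.int64(2260))
(array([541.27789307,  23.63069153]), [79.95265197753906, 136.36187744140625], np.float32(173.75493), np.float64(29.32379580346202), np.int64(2640))
cup [720.72946319  22.2502584   23.47069377]
jar [398.70236963  19.96535939  67.32873923]
[665.60174296  -4.51856562  55.01328106] [725.50612765  55.65753953  63.42248296]
[ 3.75302671e+02 -3.32999590e-01  6.34884852e+01] [417.94390312  41.39056299  72.33219798]
```

View pics/crop1.png

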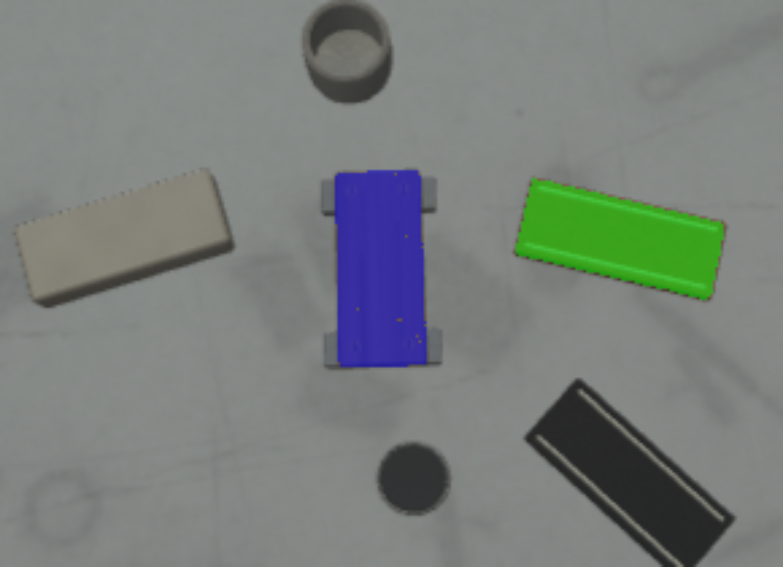

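```bash
cat >> h.py <<'E'
BC=np.array([541.2,23.9]); BA=np.radians(83.8)
by=np.array([np.cos(BA),np.sin(BA)]); bx=np.array([by[1],-by[0]])
def tile(c):
    W=world(c); h=cv2.cvtColor(c["color"],cv2.COLOR_RGB2HSV); z=W[...,2]
    H,S=h[...,0].astype(int),h[...,1]
    t=((H<12)|(H>172))&(S>90)
    t=cv2.morphologyEx(t.astype(np.uint8),cv2.MORPH_CLOSE,np.ones((5,5)))>0
    t&=(z>6)&(z<24)&(W[...,0]>430)&(W[...,0]<680)&(W[...,1]>-300)&(W[...,1]<140)
    return rect(t,W)
def inb(p): d=np.array(p)-BC; return np.array([d@bx,d@by])
E
python3 - <<'E'
from h import *
c=cam("top"); T=tile(c); print(T, inb(T[0]), T[2]-83.8)
a=np.radians(T[2]); u=np.array([np.cos(a),np.sin(a)]); print("near end",T[0]-70*u,"far",T[0]+70*u, env.state()["eef_pos"])
E
```

```text
(array([ 541.00897217, -144.47175598]), [55.88431167602539, 138.58253479003906], np.float32(67.806435), np.float64(13.78923775251451), np.int64(2129)) [  17.99413066 -167.4075744 ] -15.993568
near end [ 514.56739807 -209.28566742] far [567.45054626 -79.65784454] [149.04769557 606.98341284 292.18326866]
```

jog_arm --pt "0 0 8.4 0 0 0 40" --pt "0 0 0 -44.4 -32.5 0 40" --pt "0 0 0 -44.4 -32.5 0 40" --pt "0 0 0 -44.4 -32.5 0 40" --pt "0 0 0 -44.4 -32.5 0 40" --pt "0 0 0 -44.4 -32.5 0 40" --pt "0 0 0 -44.4 -32.5 0 40" --pt "0 0 0 -44.4 -32.5 0 40" --pt "0 0 0 -44.4 -32.5 0 40"

```text
t: 1.52
eef_pos: [380.4, 230.5, 292.5]
tcp_rot: [3.141, 0.0, 2.754]
ft_force: [0.6, 0.9, -0.4]
opening: 0.422
grip_force: 0.0
```

jog_arm --pt "0 0 0 -44.4 -32.5 0 40" --pt "0 0 0 -44.4 -32.5 0 40" --pt "0 0 0 -44.4 -32.5 0 40" --pt "0 0 0 -44.4 -32.5 0 40" --pt "0 0 0 -44.4 -32.5 0 40" --pt "0 0 0 -44.4 -32.5 0 40" --pt "0 0 0 -44.4 -32.5 0 40" --pt "0 0 0 -44.4 -32.5 30 40" --pt "0 0 0 0 0 50 40" --pt "0 0 0 0 0 50 40"

```text
t: 2.78
eef_pos: [610.3, -143.5, 160.8]
tcp_rot: [3.141, 0.0, 2.753]
ft_force: [0.3, 0.0, 0.7]
opening: 0.423
grip_force: 0.0
```

```bash
cat >> h.py <<'E'
def plan(x,y,yaw):
    s=env.state(); p=s["eef_pos"]; y0=np.degrees(s["tcp_rot"][2]); a=np.radians(yaw)
    d=np.array([x,y])-p[:2]
    print("turn wz",round((y0-yaw+180)%360-180,1),"then tool x,y",(d@[np.cos(a),np.sin(a)]).round(1),(d@[np.sin(a),-np.cos(a)]).round(1),"z",p[2].round(1))
def bw(q): return BC+q[0]*bx+q[1]*by
E
python3 - <<'E'
from h import *
c=cam("wrist"); save(c,"w1.png")
print(tile(c)); c=cam("top"); print(tile(c))
E
```

```text
(array([ 540.97265625, -144.30393982]), [55.32653045654297, 139.22972106933594], np.float32(68.19997), np.float64(14.202893301997733), np.int64(19357))Traceback (most recent call last):
  File "<stdin>", line 3, in <module>
  File "h.py", line 33, in tile
    return rect(t,W)
  File "h.py", line 12, in rect
    n,l,s,_=cv2.connectedComponentsWithStats(mask.astype(np.uint8)); i=1+np.argmax(s[1:,4]); m=l==i
                                                                         ~~~~~~~~~^^^^^^^^^
    return _wrapfunc(a, 'argmax', axis=axis, out=out, **kwds)
    return bound(*args, **kwds)
ValueError: attempt to get argmax of an empty sequence
```

View pics/w1.png

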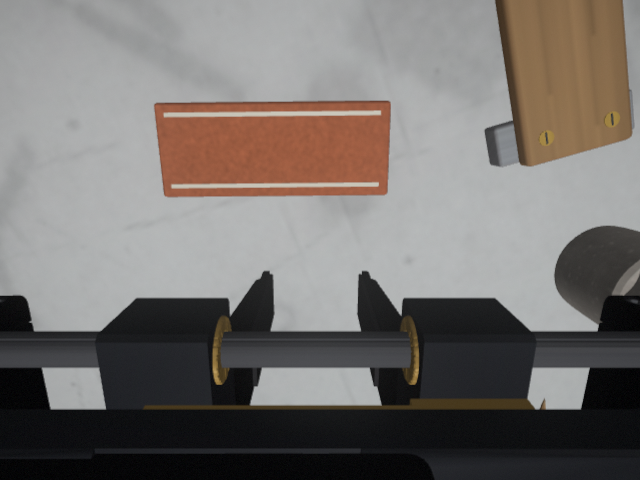

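The wrist view shows the terracotta tile with its two white lines (160–390, 100–195), clear of the open fingers. The bridge corner is at (560,150) and the cup at (610,270). Next I lower to 6 mm fingertip height and approach.

jog_arm --pt "0 0 0 0 0 40 40" --pt "0 0 0 0 0 32 40" --pt "0 0 0 0 0 4 40" --pt "0 0 0 7 0 0 40" --pt "0 0 0 7 0 0 40" --pt "0 0 0 3 0 0 40" --pt "0 0 0 3 0 0 40" --pt "0 0 0 3 0 0 40" --pt "0 0 0 3 0 0 40"

```text
t: 4.0
eef_pos: [586.4, -133.0, 86.4]
tcp_rot: [3.141, 0.001, 2.754]
ft_force: [1.5, -0.8, 0.4]
opening: 0.42
grip_force: 0.9
```

jog_arm --pt "0 0 -2 3.4 1.3 0 40" --pt "0 0 -2 3.4 1.3 0 40" --pt "0 0 -2 3.4 1.3 0 40" --pt "0 0 -2 3.4 1.3 0 40" --pt "0 0 -2 3.4 1.3 0 40" --pt "0 0 -2 3.4 1.3 0 40" --pt "0 0 -2 3.4 1.3 0 40" --pt "0 0 -1.8 3.1 1.2 0 40"

```text
t: 5.0
eef_pos: [562.9, -115.8, 86.3]
tcp_rot: [3.142, 0.0, 3.032]
ft_force: [2.2, -0.4, 2.5]
opening: 0.419
grip_force: 1.4
```

jog_arm --pt "0 0 0 -10 0 0 40" --pt "0 0 0 -20 0 0 40" --pt "0 0 0 0 0 -50 40" --pt "0 0 0 0 0 -50 40" --pt "0 0 0 0 0 -20 40"

```text
t: 5.62
eef_pos: [593.5, -119.4, 208.8]
tcp_rot: [-3.141, 0.002, 3.03]
ft_force: [0.1, -0.1, 0.2]
opening: 0.422
grip_force: 0.0
```

```bash
python3 - <<'E'
from h import *
c=cam("wrist"); T=tile(c); print(T, inb(T[0]), T[2]-83.8)
W=world(c);z=W[...,2]; S=cv2.cvtColor(c["color"],cv2.COLOR_RGB2HSV)[...,1]
print(rect((z>20)&(z<40)&(S>50)&(W[...,1]<90)&(W[...,1]>-60),W))
e=bw([0,-260]); print(e); plan(*e,83.8)
E
```

```text
(array([ 519.85675049, -138.44403076]), [55.29222869873047, 139.26756286621094], np.float32(83.91078), np.float64(14.250785946235425), np.int64(14498)) [  -3.68536135 -163.69953187] 0.11077881
(array([540.59747314,  24.20586586]), [60.26081848144531, 135.374755859375], np.float32(173.75313), np.float64(30.129511215685284), np.int64(18513))
[ 513.12016752 -234.57925063]
turn wz 89.8 then tool x,y -123.1 -67.9 z 210.3
```

jog_arm --pt "0 0 10 0 0 0 24" --pt "0 0 10 0 0 0 24" --pt "0 0 10 0 0 0 24" --pt "0 0 10 0 0 0 24" --pt "0 0 10 0 0 0 24" --pt "0 0 10 0 0 0 24" --pt "0 0 10 0 0 0 24" --pt "0 0 10 0 0 0 24" --pt "0 0 9.8 0 0 0 24"

```text
t: 6.8
eef_pos: [592.8, -119.2, 205.2]
tcp_rot: [-3.14, -0.0, 1.457]
ft_force: [-0.6, -0.1, 0.2]
opening: 0.256
grip_force: 0.0
```

jog_arm --pt "0 0 0 -44 -24 0 24" --pt "0 0 0 -44 -24 0 24" --pt "0 0 0 -43 -24 0 24" --pt "0 0 0 0 0 40 24" --pt "0 0 0 0 0 20 24" --pt "0 0 0 0 0 0 24"

```text
t: 7.55
eef_pos: [506.6, -241.5, 144.4]
tcp_rot: [-3.138, -0.002, 1.462]
ft_force: [0.4, 1.0, 0.3]
opening: 0.255
grip_force: 0.0
```

```bash
python3 - <<'E'
from h import *
s=env.state(); print(s["eef_pos"],s["tcp_rot"],s["joints"],inb(s["eef_pos"][:2]))
plan(*bw([-3.7,-265]),83.8)
c=cam("wrist"); T=tile(c); print(T, inb(T[0]))
E
```

```text
[ 506.57775771 -241.54402508  144.35249691] [-3.13776983e+00 -1.95763283e-03  1.46215500e+00] [-5.62652161e-01  5.95324564e-01  1.85415736e+00  1.28948833e-04
  6.96404854e-01 -4.54113675e-01] [  -5.75195186 -267.63061327]
turn wz -0.0 then tool x,y 2.6 2.1 z 144.4
(array([ 517.92047119, -155.70742798]), [55.72198486328125, 104.11956024169922], np.float32(83.63079), np.float64(14.181938404709825), np.int64(18218)) [  -3.7458795  -181.07107177]
```

jog_arm --pt "0 0 0 0 2 38 24" --pt "0 0 0 0 0 18 24" --pt "0 0 0 0 0 2 24" --pt "0 0 0 6 0 0 24" --pt "0 0 0 6 0 0 24" --pt "0 0 0 3 0 0 24" --pt "0 0 0 3 0 0 24" --pt "0 0 0 3 0 0 24" --pt "0 0 0 3 0 0 24" --pt "0 0 0 3 0 0 24"

```text
t: 8.85
eef_pos: [512.1, -215.1, 88.3]
tcp_rot: [3.141, 0.0, 1.463]
ft_force: [-0.2, -2.2, 0.1]
opening: 0.25
grip_force: 0.9
```

jog_arm --pt "0 0 0 5 0.2 0 24" --pt "0 0 0 5 0.2 0 24" --pt "0 0 0 5 0.2 0 24" --pt "0 0 0 5 0.2 0 24" --pt "0 0 0 5 0.2 0 24" --pt "0 0 0 5 0.2 0 24" --pt "0 0 0 5 0.2 0 24" --pt "0 0 0 5 0.2 0 24" --pt "0 0 0 5 0.2 0 24" --pt "0 0 0 5 0.2 0 24"

```text
t: 10.1
eef_pos: [519.4, -165.3, 88.3]
tcp_rot: [3.142, -0.0, 1.463]
ft_force: [0.6, -2.0, -0.1]
opening: 0.253
grip_force: 1.0
```

```bash
python3 - <<'E'
from h import *
s=env.state(); print(s["eef_pos"],inb(s["eef_pos"][:2]))
c=cam("wrist"); save(c,"w2.png"); T=tile(c); print(T, inb(T[0]))
E
```

```text
[ 519.44720348 -165.29869674   88.28407337] [  -1.19222628 -190.44135476]
(array([526.07403564, -99.55854797]), [55.8403434753418, 111.43362426757812], np.float32(83.88539), np.float64(14.17077932305844), np.int64(32258)) [  -1.70404841 -124.37002888]
```

View pics/w2.png

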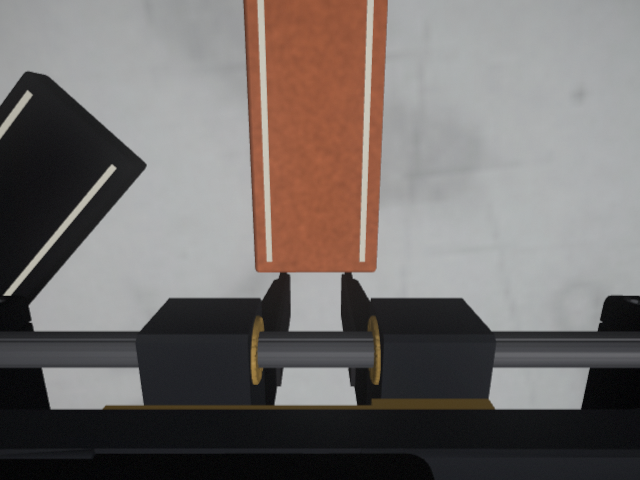

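The wrist view shows the tile's near end flush on both fingertips (row 270, columns 255–377), square and centred on the passage line.

jog_arm --pt "0 0 0 5 0.1 0 24" --pt "0 0 0 5 0.1 0 24" --pt "0 0 0 5 0.1 0 24" --pt "0 0 0 5 0.1 0 24" --pt "0 0 0 5 0.1 0 24" --pt "0 0 0 5 0.1 0 24" --pt "0 0 0 5 0.1 0 24" --pt "0 0 0 5 0.1 0 24" --pt "0 0 0 5 0.1 0 24" --pt "0 0 0 5 0.1 0 24"

```text
t: 11.4
eef_pos: [525.8, -115.7, 88.3]
tcp_rot: [-3.142, -0.0, 1.463]
ft_force: [0.0, -0.2, -0.0]
opening: 0.252
grip_force: 0.8
```

jog_arm --pt "0 0 0 5 0 0 24" --pt "0 0 0 5 0 0 24" --pt "0 0 0 5 0 0 24" --pt "0 0 0 5 0 0 24" --pt "0 0 0 5 0 0 24" --pt "0 0 0 5 0 0 24" --pt "0 0 0 5 0 0 24" --pt "0 0 0 5 0 0 24"

```text
t: 12.4
eef_pos: [530.1, -75.9, 88.3]
tcp_rot: [-3.142, -0.0, 1.463]
ft_force: [-0.3, -1.5, -0.5]
opening: 0.254
grip_force: 0.8
```

```bash
python3 - <<'E'
from h import *
s=env.state(); print(s["eef_pos"],inb(s["eef_pos"][:2]))
c=cam("wrist"); save(c,"w3.png"); W=world(c); T=tile(c); print(T, inb(T[0]))
z=W[...,2]; S=cv2.cvtColor(c["color"],cv2.COLOR_RGB2HSV)[...,1]
D=rect((z>22)&(z<40)&(S>50)&(W[...,1]<90)&(W[...,1]>-60),W); print(D)
E
```

```text
[530.13501431 -75.90040729  88.29306934] [  -0.22188651 -100.41168243]
(array([533.92028809, -35.63080597]), [55.61824035644531, 60.40573501586914], np.float32(83.81098), np.float64(14.184230329163043), np.int64(15368)) [ -0.80784393 -59.96881234]
(array([540.1519165 ,  17.74042511]), [46.12839126586914, 135.15200805664062], np.float32(173.74808), np.float64(30.15257693158665), np.int64(50034))
```

View pics/w3.png

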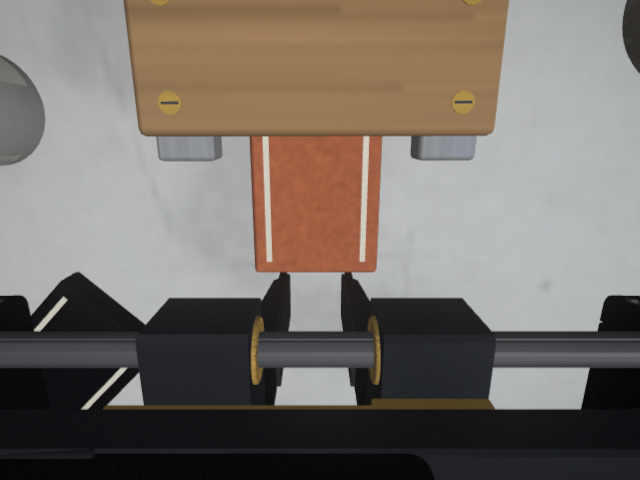

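The tile is centred between the rails with 60 mm showing, and the bridge has not moved. It needs 20 mm more.

jog_arm --pt "0 0 0 4 0 0 24" --pt "0 0 0 4 0 0 24" --pt "0 0 0 4 0 0 24" --pt "0 0 0 3 0 0 24" --pt "0 0 0 2.5 0 0 24" --pt "0 0 0 1.5 0 0 24" --pt "0 0 0 1 0 0 24" --pt "0 0 0 0 0 0 24"

```text
t: 13.45
eef_pos: [532.3, -56.3, 88.3]
tcp_rot: [3.142, -0.0, 1.463]
ft_force: [0.6, 0.3, 0.1]
opening: 0.25
grip_force: 0.0
```

jog_arm --pt "0 0 0 -5 0 0 24" --pt "0 0 0 -15 0 0 24" --pt "0 0 0 -30 0 0 24" --pt "0 0 0 -20 0 -40 24" --pt "0 0 0 0 0 -60 24" --pt "0 0 0 0 0 -40 24" --pt "0 0 0 0 0 0 24"

```text
t: 14.32
eef_pos: [525.2, -127.1, 231.1]
tcp_rot: [3.136, 0.001, 1.462]
ft_force: [-0.0, 0.8, -0.8]
opening: 0.251
grip_force: 0.0
```

```bash
python3 - <<'E'
from h import *
c=cam("wrist"); save(c,"w4.png"); W=world(c); z=W[...,2]
hs=cv2.cvtColor(c["color"],cv2.COLOR_RGB2HSV); S=hs[...,1]
T=tile(c); print("near stub",T,inb(T[0]))
D=rect((z>22)&(z<40)&(S>50)&(W[...,1]<90)&(W[...,1]>-60),W); print("deck",D)
H=hs[...,0].astype(int); m=((H<12)|(H>172))&(S>90)&(z>6)&(z<22)&(abs(W[...,0]-541)<60)&(abs(W[...,1]-24)<110)
m=cv2.morphologyEx(m.astype(np.uint8),cv2.MORPH_OPEN,np.ones((3,3)))>0
q=(W[m][:,:2]-BC)@np.stack([bx,by],1); print("tile y extents",np.percentile(q[:,1],[.2,99.8]),"far pts",(q[:,1]>35).sum(),"x",np.percentile(q[:,0],[.5,99.5]))
E
```

```text
near stub (array([535.26000977, -25.24795723]), [41.73183822631836, 55.34233093261719], np.float32(173.89873), np.float64(14.253771800856327), np.int64(4360)) [ -0.5972993  -49.50200418]
deck (array([539.70483398,  12.69584274]), [37.032466888427734, 135.44497680664062], np.float32(173.85835), np.float64(30.136915815755714), np.int64(11716))
tile y extents [-69.72804599 -28.70247462] far pts 0 x [-27.91555123  26.83855471]
```

View pics/w4.png

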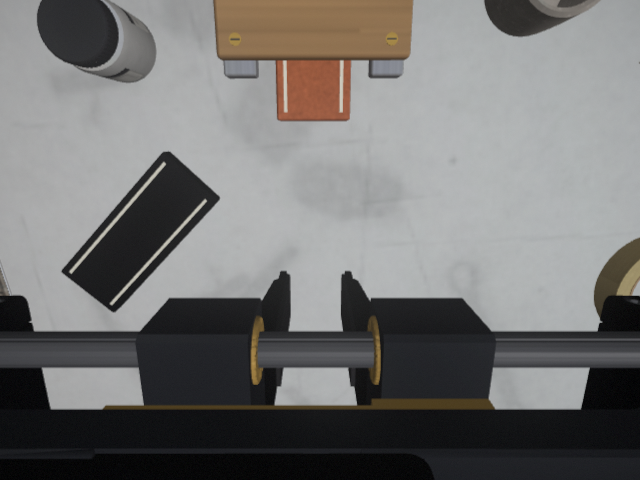

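The tile's near end is 70 mm from the bridge centre, its offset across is under 1 mm, and it is square. The bridge deck's edge is where it was and the arm is clear, so I hand in.

```bash
python3 -c "
from cell import env; print(env.job_done())"
```

```text
the job is handed in; nothing more can be done
None
```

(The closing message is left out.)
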